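# Heft the boxes and load the full one in the cradle

### The job

Three lens-chuck boxes in the rack look alike, but one is full and clearly heavier: find it by lifting, and set it down, not dropped, squarely on the plate of the cradle between its two cheeks, lid up. The rack lets a box be taken only by its ends and the cradle only by its long sides, so put it down on a free spot of the worktop and take it again on the way. Leave the two empty boxes standing in the rack, tip no box over, and do not disturb the other things on the table.

Things in the scene. Friction and masses are not known exactly. Their poses are not given: they have to be found in the camera images.
- rack: fixed aluminium rack with three bays side by side along its y axis. Origin: centre of its underside on the worktop, z up. Base plate 70 (x) x 168 (y) x 6 mm thick; the boxes stand on it. Four dividers along x, 66 mm long, tops at 54 mm, at y = -81, -27, +27, +81 mm; bay centres at y = -54, 0, +54 mm, each 50 mm wide. A box stands 4 mm clear of the dividers, too little for fingers; both ends of a bay (x direction) are open
- cradle: fixed aluminium cradle. Origin: centre of its underside on the worktop, z up. Base plate 104 (x) x 64 (y) x 6 mm thick; two upright cheeks 50 mm wide at x = +-37 mm (4 mm thick, inner gap 70 mm), tops at 66 mm, the upper 10 mm flared outward; both y sides are open. The box stands on the plate between the cheeks, its 60 mm length along x, 5 mm clear at either end, too little for fingers
- box_1_center (a point): one of three outwardly identical closed grey plastic boxes with a flat lid, 60 (x) x 42 (y) x 42 mm (z up); this point is its centre, 21 mm above its underside. It starts in a bay of the rack, its x within a few degrees of the rack's x axis. An empty one weighs 60 to 120 g, the full one 300 to 450 g; which one is full changes from start to start
- box_2_center (a point): one of three outwardly identical closed grey plastic boxes with a flat lid, 60 (x) x 42 (y) x 42 mm (z up); this point is its centre, 21 mm above its underside. It starts in a bay of the rack, its x within a few degrees of the rack's x axis. An empty one weighs 60 to 120 g, the full one 300 to 450 g; which one is full changes from start to start
- box_3_center (a point): one of three outwardly identical closed grey plastic boxes with a flat lid, 60 (x) x 42 (y) x 42 mm (z up); this point is its centre, 21 mm above its underside. It starts in a bay of the rack, its x within a few degrees of the rack's x axis. An empty one weighs 60 to 120 g, the full one 300 to 450 g; which one is full changes from start to start
- control_box: bystander: tall white sheet-metal control box, 68 x 109 x 236 mm high, loose; origin at the centre of its underside
- mug: bystander: white china mug, 92 mm across (127 mm with its handle), 95 mm high, loose; origin at the centre of its underside
- lens_spray: bystander: small upright spray can with a red cap, 36 x 42 mm, 106 mm high, loose; origin at the centre of its underside
- cleaner_drop: bystander: amber dropper bottle, 34 mm across, 102 mm high, loose; origin at the centre of its underside
- loupe: bystander: black eye loupe, 35 mm across, 32 mm high, loose; origin at the centre of its underside
- tape_roll: bystander: roll of cream tape lying flat, 96 mm across, 25 mm high, loose; origin at the centre of its underside
- screw_jar_c: bystander: squat jar with black lid, 50 mm across, 34 mm high, loose; origin at the centre of its underside
Mind the look-alikes: they are no part of the job. Leave any red or yellow look-alike of the part that bears box_3_center alone.

How it is judged:
By the outcome, as a careful person would: the job done as asked, in the order asked, and still so for the second after the job is handed in, with the robot touching nothing.
It also fails if it takes over 72 s, if anything falls off the work surface, if the arm or the gripper's body presses on something with over 40 N, if the wrist force passes 120 N, or if a joint passes its speed limit or range.

### The arm

A 6-joint arm with a two-finger parallel gripper is mounted at the origin on a cart in front of the work surface, level with it; the furniture and walls round the work are solid. World frame = base frame: x ahead of the robot, y to its left, z up, the work surface at z = 0. Lengths are in mm, angles in rad, forces in N, time in s.
With the tool pointing down it reaches from about 425 to 950 mm from the base axis. Payload 14.7 kg.
Tool frame: the origin (TCP) lies at the very end of the fingers, on their centre line; the grasp point (between the pads) lies behind it (robot.tcp_to_grasp is the z of the grasp point in the tool frame, in mm); z points along the fingers, y is the direction in which the jaws open and shut (so a half turn about z gives the same grasp; the last joint's range is limited). The gripper opens to 85 mm and grips with 20 to 120 N. Pads are 22 mm wide; open, the fingers measure 114 mm over their backs; the gripper's body (76 mm by 85 mm) begins 54 mm behind the grasp point. The pads swing forward as they close: fully open they stand 13 mm farther back than shut.
Start: joints at [1.205, 0.48, 1.596, -0, 1.065, -0.047], TCP at [203.703, 617.25, 231.297] pointing down, gripper open.
Joint ranges: [-2.75, 2.75], [-0.82, 2.05], [0.23, 2.67], [-1.56, 4.7], [0.09, 2.69], [-2.92, 2.92]. Speed limits (rad/s): [1.89, 1.89, 2.39, 3.01, 3.01, 3.01].

### API

Orientations are given as a unit quaternion [w, x, y, z].
In Python, from plant import robot gives the robot as it stands.
- The arm moves only by the tool send_rows, never from a script. Its argument "series" is a list of rows, each a list of 7 numbers: the shift along the tool's x, y, z in m, then the turn, a rotation vector about the tool's x, y, z in degrees, then the closure, from 0 (fully open) to 1 (shut). In form: [[dx, dy, dz, ax, ay, az, gripper], ...]. A call has 1 to 5 rows; each row shifts and turns the pose as measured when the row begins, along the tool's axes as they then stand; what a row does not reach is not made up. A row lasts 1/10 s, in which the tool goes at most 50 mm and 8.59 degrees, less where a joint would pass 70% of its speed; a pose out of reach is approached as far as the arm can. A call is refused whole if a number of a shift passes 0.05 or a number of a turn 8.59, either way. A call with a gripper value outside its range is refused whole. The fingers move at their own pace and stop on an object; "force" is the grip in N (left out, the last holds). Time passes only in rows, so rows that do not move let the fingers close. It gives the time, the measured TCP pose, the force and the opening at its end, in the units of the state.
- robot.sense(): the state, without advancing time (a new reading comes with each control period).
- robot.read_camera(name): name is "side" or "top" or "wrist"; returns a dict with "pixels" (400x640x3 uint8, red, green, blue), "vfov" (degrees; the focal length in pixels is half the picture's height over the tangent of half this angle, whatever the lens; pixels are square), "cx", "cy" (the principal point, pixels), "pose" (4x4, takes a point from camera to world coordinates); the wrist camera has in their place "T_tool_cam" (4x4, takes a point from camera to tool coordinates, whose origin is the TCP and whose axes are the flange's). Camera axes: x right, y down, z forward; pixel columns grow to the right and rows downward; lengths in mm; the calibration is good to about 2 mm. A picture is of the moment at which its call begins: read the wrist's pose just before it. There is no depth.
- robot.close_job(): hands the job in, once; it reports no verdict.
The state is a dict: "time": time; "joint_pos": joint angles; "joint_vel": joint speeds; "effort": joint torques, N m; "position": TCP position; "orientation": TCP orientation; "ft_force": force on the tool from outside, world axes, zero at the start; "moment": the same for the moment, N m; "width": finger opening in mm.
Only numpy, scipy, OpenCV 4.12 (cv2) and the standard library are available. Lean on these libraries where they do the work, as an engineer would, in place of code of your own. Each camera call takes 0.05 s, during which the arm holds its last target. There are 200 camera calls.

## Working session

There is one attempt and no reset: what is moved stays moved. The work goes in short steps, Python scripts to look and compute and a tool call to move; the robot and the scene stay as the last step left them, time stands still between calls to the robot, and variables do not carry over. Pictures are saved under pics/ and viewed, about 8 in all and at most 12, crops included, and the job is handed in when it is done.

Besides the shell and the picture viewer there is one more tool, called as name([rows], argument=value, ...), one row to a line, values as JSON. send_rows: Moves the arm, as the interface text tells. Its arguments: {"type":"object","properties":{"series":{"type":"array","items":{"type":"array","items":{"type":"number"}}},"force":{"type":"number"}},"required":["series"]}

```bash
mkdir -p pics; ls; python3 - <<'E'
from plant import robot
import cv2,numpy as np
s=robot.sense();print({k:np.round(v,3).tolist() for k,v in s.items()}, robot.tcp_to_grasp)
for n in("side","top","wrist"):
    c=robot.read_camera(n);cv2.imwrite(f"pics/{n}0.png",c["pixels"][...,::-1])
    print(n,c["vfov"],c["cx"],c["cy"],np.round(c.get("pose",c.get("T_tool_cam")),3).tolist())
    np.savez(f"{n}0.npz",**{k:v for k,v in c.items()})
E
```

```text
pics
{'time': 0.0, 'joint_pos': [1.205, 0.481, 1.597, -0.0, 1.065, -0.047], 'joint_vel': [-0.0, -0.002, -0.001, -0.001, -0.0, -0.001], 'effort': [-0.001, -95.062, -43.018, 0.0, 0.012, 0.0], 'position': [203.562, 616.886, 230.675], 'orientation': [-0.0, 0.159, 0.987, -0.001], 'ft_force': [0.458, -0.239, -0.044], 'moment': [0.029, 0.039, 0.008], 'width': 85.351} -18.700000000000003
side 45.848780747979745 323.0013841732973 196.80468565303408 [[0.907, -0.274, 0.319, 35.05], [-0.42, -0.573, 0.704, -1164.613], [-0.01, -0.773, -0.635, 1085.678], [0.0, 0.0, 0.0, 1.0]]
top 48.434388980999444 320.42133044209424 201.86462026485165 [[0.004, -0.984, 0.179, 287.936], [-1.0, -0.006, -0.01, -13.682], [0.011, -0.179, -0.984, 1438.577], [0.0, 0.0, 0.0, 1.0]]
wrist 65.14435181719033 321.0743246559647 198.96036435762997 [[-0.0, -0.951, -0.31, 79.756], [1.0, -0.0, -0.0, 0.177], [0.0, -0.31, 0.951, -142.125], [0.0, 0.0, 0.0, 1.0]]
```

View pics/top0.png

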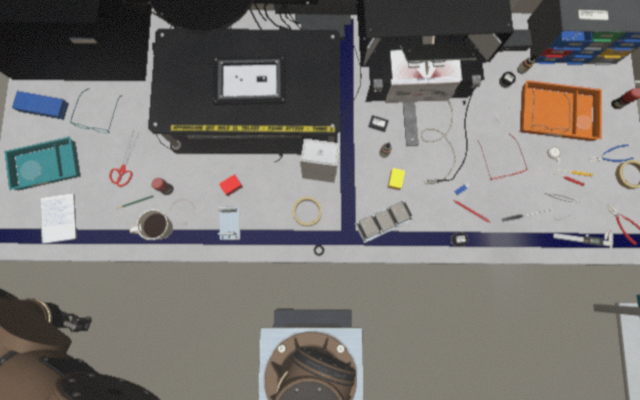

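View pics/side0.png

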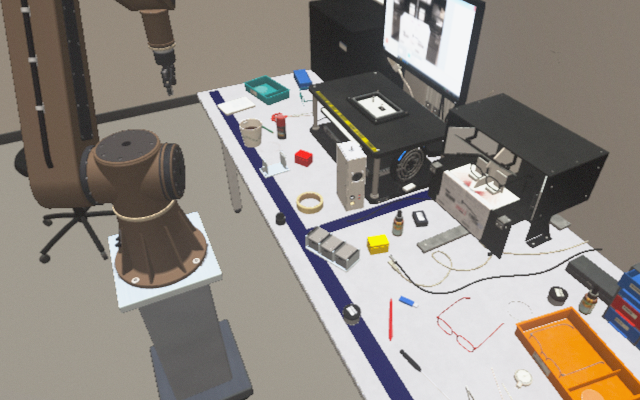

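Top view: the rack is at about (385,220) with three boxes, the cradle at (229,222), and the red and yellow look-alikes at (231,185) and (397,179). The side view shows the rack at (332,247) and the cradle at (275,165). Next I'll look at enlarged crops.

```bash
cat > h.py <<'E'
import numpy as np,cv2
from scipy.spatial.transform import Rotation as R
def load(n): return dict(np.load(n,allow_pickle=True))
def pose(c,s=None):
    if "pose" in c: return c["pose"]
    T=np.eye(4); q=s["orientation"]; T[:3,:3]=R.from_quat([q[1],q[2],q[3],q[0]]).as_matrix(); T[:3,3]=s["position"]
    return T@c["T_tool_cam"]
def K(c):
    f=200/np.tan(np.radians(c["vfov"])/2); return f,c["cx"],c["cy"]
def ray(c,uv,s=None):
    f,x,y=K(c);P=pose(c,s);d=P[:3,:3]@np.array([(uv[0]-x)/f,(uv[1]-y)/f,1.]);return P[:3,3],d/np.linalg.norm(d)
def onz(c,uv,z,s=None):
    o,d=ray(c,uv,s);return o+d*(z-o[2])/d[2]
def proj(c,p,s=None):
    f,x,y=K(c);P=np.linalg.inv(pose(c,s));q=P[:3,:3]@np.asarray(p,float)+P[:3,3];return np.array([f*q[0]/q[2]+x,f*q[1]/q[2]+y])
def tri(rays):
    A=0;b=0
    for o,d in rays: M=np.eye(3)-np.outer(d,d);A=A+M;b=b+M@o
    p=np.linalg.solve(A,b);return p,[float(np.linalg.norm((np.eye(3)-np.outer(d,d))@(p-o))) for o,d in rays]
E
python3 - <<'E'
from h import *
t=load("top0.npz");s=load("side0.npz")
def crop(c,x,y,w,h,k=6):
    return cv2.resize(c["pixels"][y:y+h,x:x+w,::-1],None,fx=k,fy=k,interpolation=cv2.INTER_CUBIC)
a=np.hstack([crop(t,350,190,65,55),crop(t,200,195,65,55)])
b=np.hstack([crop(s,298,220,65,45),crop(s,245,145,65,45)])
cv2.imwrite("pics/z.png",np.vstack([a,b]))
for n,uv in(("rack",(385,218)),("cradle",(229,222)),("ctrl",(320,165)),("tape",(307,211)),("red",(231,185)),("yel",(397,180)),("mug",(153,225)),("jar",(460,240)),("loupe",(319,250)),("edge",(250,262)),("spray",(160,186)),("cl",(386,150)),("holder",(379,123)),("blueX",(346,120)),("sciss",(120,178))):
    print(n,onz(t,uv,30 if n in("rack","cradle","red","yel") else 0).round(0))
E
```

```text
rack [ 493. -235.   30.]
cradle [478. 263.  30.]
ctrl [675. -27.   0.]
tape [519.  15.   0.]
red [598. 261.  30.]
yel [ 618. -277.   30.]
mug [470. 514.   0.]
jar [ 427. -482.    0.]
loupe [392. -24.   0.]
edge [353. 196.   0.]
spray [600. 501.   0.]
cl [ 729. -248.    0.]
holder [ 824. -227.    0.]
blueX [ 834. -114.    0.]
sciss [626. 634.   0.]
```

View pics/z.png

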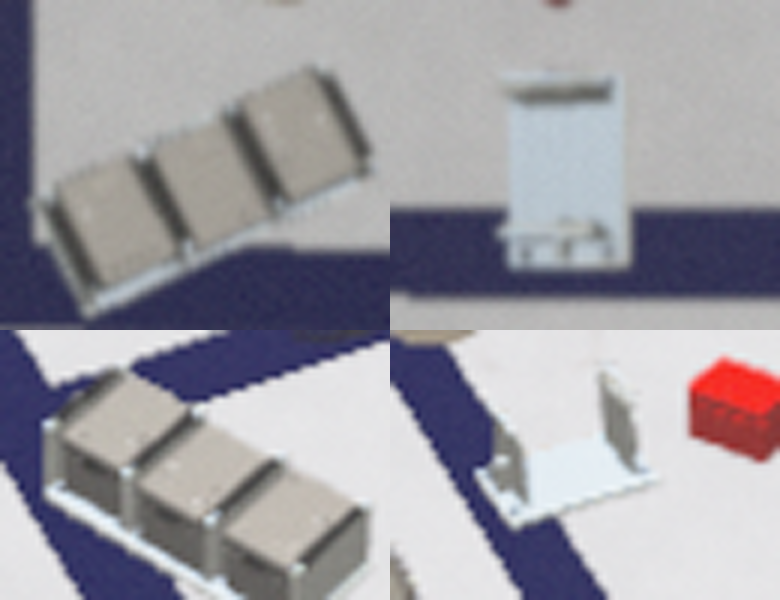

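The crops show grey boxes with lighter lids in the rack, whose x axis is yawed about +27°. The cradle is near (478,263), roughly aligned with the world. I'll move the wrist camera toward the rack.

send_rows([
  [-0.034,-0.024,-0.0075,0,0,0,0],
  [-0.034,-0.024,-0.0075,0,0,0,0],
  [-0.034,-0.024,-0.0075,0,0,0,0],
  [-0.034,-0.024,-0.0075,0,0,0,0],
  [-0.034,-0.024,-0.0075,0,0,0,0],
])

```text
time: 0.65
position: [327.5, 447.3, 266.6]
orientation: [-0.001, 0.155, 0.988, -0.002]
ft_force: [1.0, -0.0, 0.4]
width: 85.3
```

send_rows([
  [-0.034,-0.024,-0.0075,0,0,0,0],
  [-0.034,-0.024,-0.0075,0,0,0,0],
  [-0.034,-0.024,-0.0075,0,0,0,0],
  [0,0,0,0,0,0,0],
])

```text
time: 1.05
position: [407.1, 339.6, 290.8]
orientation: [-0.0, 0.157, 0.988, -0.002]
ft_force: [-0.7, 0.8, -0.1]
width: 85.7
```

```bash
cat >> h.py <<'E'
def snap(name):
    from plant import robot
    s=robot.sense();c=robot.read_camera("wrist")
    np.savez(name+".npz",**c,position=s["position"],orientation=s["orientation"])
    cv2.imwrite(f"pics/{name}.png",c["pixels"][...,::-1]);print(name,np.round(s["position"],1),np.round(s["orientation"],4),s["time"])
E
python3 -c "
from h import *
snap('w1')"
```

```text
w1 [407.1 339.6 290.8] [-3.000e-04  1.567e-01  9.876e-01 -1.900e-03] 1.05
```

send_rows([
  [-0.0192,-0.0376,0,0,0,0,0],
  [-0.0192,-0.0376,0,0,0,0,0],
  [-0.0192,-0.0376,0,0,0,0,0],
  [-0.0192,-0.0376,0,0,0,0,0],
  [-0.0192,-0.0376,0,0,0,0,0],
])

```text
time: 1.6
position: [437.6, 133.7, 289.1]
orientation: [-0.002, 0.152, 0.988, -0.001]
ft_force: [0.9, -0.7, 0.4]
width: 85.2
```

```bash
python3 -c "
from h import *
snap('w2')"
```

```text
w2 [437.6 133.7 289.1] [-1.800e-03  1.524e-01  9.883e-01 -9.000e-04] 1.6
```

send_rows([
  [-0.0192,-0.0376,0,0,0,0,0],
  [-0.0192,-0.0376,0,0,0,0,0],
  [-0.0192,-0.0376,0,0,0,0,0],
  [-0.0192,-0.0376,0,0,0,0,0],
  [-0.0192,-0.0376,0,0,0,0,0],
])

```text
time: 2.15
position: [473.1, -79.6, 288.4]
orientation: [-0.002, 0.149, 0.989, -0.001]
ft_force: [0.9, 0.7, -0.7]
width: 85.5
```

send_rows([
  [-0.0192,-0.0376,0,0,0,0,0],
  [-0.0192,-0.0376,0,0,0,0,0],
  [-0.0192,-0.0376,0,0,0,0,0],
  [0,0,0,0,0,8,0],
  [0,0,0,0,0,8,0],
])

```text
time: 2.65
position: [497.3, -209.9, 286.3]
orientation: [-0.003, 0.287, 0.958, -0.001]
ft_force: [-0.0, 1.1, -0.3]
width: 85.5
```

```bash
python3 -c "
from h import *
snap('w3')"
```

```text
w3 [ 497.3 -209.9  286.3] [-2.900e-03  2.871e-01  9.579e-01 -7.000e-04] 2.65
```

send_rows([
  [-0.006,0.025,0,0,0,8,0],
  [-0.006,0.025,0,0,0,8,0],
  [0,0,0,0,0,8,0],
  [0,0,0,0,0,4.7,0],
  [0,0,0,0,0,0,0],
])

```text
time: 3.2
position: [540.1, -170.9, 284.2]
orientation: [-0.004, 0.517, 0.856, -0.001]
ft_force: [0.6, 0.2, -0.0]
width: 85.5
```

```bash
python3 -c "
from h import *
snap('w4')
a=[cv2.imread(f'pics/w{i}.png') for i in (1,2,3,4)]
m=np.vstack([np.hstack(a[:2]),np.hstack(a[2:])]);cv2.imwrite('pics/m.png',cv2.resize(m,(800,500),interpolation=cv2.INTER_AREA))"
```

```text
w4 [ 540.1 -170.9  284.2] [-0.004   0.5175  0.8557 -0.0012] 3.2
```

View pics/m.png

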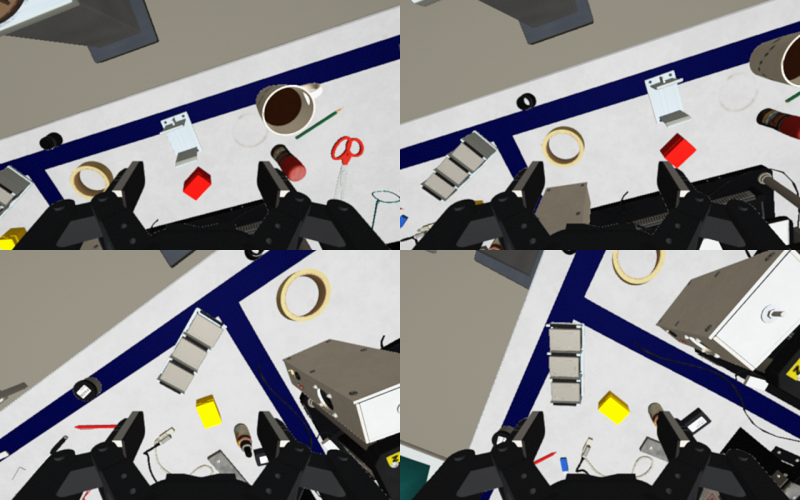

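The wrist views show the cradle with its red neighbour in w1 and w2, and the rack's three lids in w3 and w4. I'll segment the lids and the cradle plate next.

```bash
cat > seg.py <<'E'
from h import *
rois={"w3":(250,480-0,130,330)}
def lids(n,roi,lo=110):
    c=load(n+".npz");p=c["pixels"].astype(int);x0,x1,y0,y1=roi
    m=((p[...,0]-p[...,2]>4)&(p[...,0]-p[...,2]<40)&(p.mean(2)>lo)).astype(np.uint8)
    k=np.zeros_like(m);k[y0:y1,x0:x1]=1;m=cv2.morphologyEx(m*k,cv2.MORPH_OPEN,np.ones((3,3)))
    cs,_=cv2.findContours(m,cv2.RETR_EXTERNAL,cv2.CHAIN_APPROX_NONE)
    return c,[a for a in cs if cv2.contourArea(a)>300]
E
python3 - <<'E'
from seg import *
R3=(240,380,90,240);R4=(230,310,100,260)
v=[]
for n,r in(("w3",R3),("w4",R4)):
    c,cs=lids(n,r);im=c["pixels"][...,::-1].copy()
    big=cv2.resize(im,None,fx=4,fy=4,interpolation=cv2.INTER_CUBIC)
    for a in cs:
        b=cv2.minAreaRect(a);print(n,np.round(b[0],1),np.round(b[1],1),cv2.contourArea(a),[ (onz(c,q,48,c)[:2]).round(1).tolist() for q in cv2.boxPoints(b)])
        cv2.polylines(big,[np.int32(cv2.boxPoints(b)*4+2)],True,(0,0,255),1)
    x0,x1,y0,y1=[4*q for q in r];v.append(big[y0:y1,x0:x1][:600])
    p=c["pixels"]
h=min(a.shape[0] for a in v);W=np.hstack([a[:h] for a in v]);print(W.shape);cv2.imwrite("pics/r.png",W[:, :800] if W.shape[1]<=800 else cv2.resize(W,None,fx=800/W.shape[1],fy=800/W.shape[1]))
for n,c in(("w1",(135*2//1,0)),): pass
v=[]
for n,r in(("w1",(240,340,160,280)),("w2",(370,480,100,220))):
    c=load(n+".npz");x0,x1,y0,y1=r
    v.append(cv2.resize(c["pixels"][y0:y1,x0:x1,::-1],None,fx=3.8,fy=3.8,interpolation=cv2.INTER_CUBIC))
h=min(a.shape[0] for a in v);cv2.imwrite("pics/c.png",np.hstack([a[:h] for a in v]))
E
```

```text
w3 [282.5 203. ] [46.8 31.5] 1376.0 [[493.2, -310.8], [474.3, -272.8], [527.1, -246.3], [548.0, -284.4]]
w3 [302.7 166.2] [47.9 33.8] 1519.5 [[467.3, -261.6], [449.9, -223.3], [502.2, -198.0], [521.7, -236.5]]
w3 [327.3 129.5] [49.7 35.7] 1678.5 [[446.9, -212.2], [429.8, -174.5], [481.7, -148.1], [500.9, -185.9]]
w4 [264.5 227. ] [30. 45.] 1288.0 [[476.3, -272.1], [527.7, -245.0], [546.1, -283.3], [493.1, -311.3]]
w4 [262.  186.5] [33. 46.] 1429.5 [[451.1, -223.0], [501.5, -196.5], [520.1, -235.2], [468.1, -262.6]]
w4 [263.5 143.5] [35. 49.] 1640.0 [[430.2, -173.9], [481.6, -146.9], [499.9, -184.6], [446.7, -212.6]]
(600, 880, 3)
```

View pics/r.png

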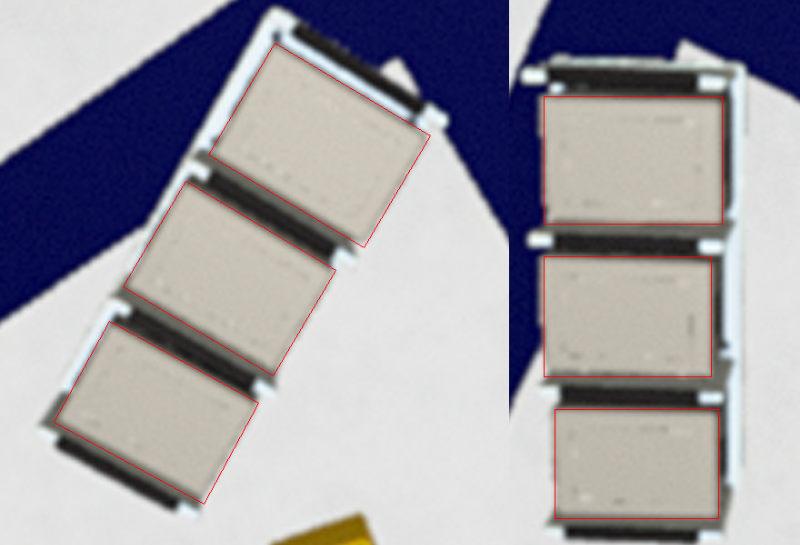

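View pics/c.png

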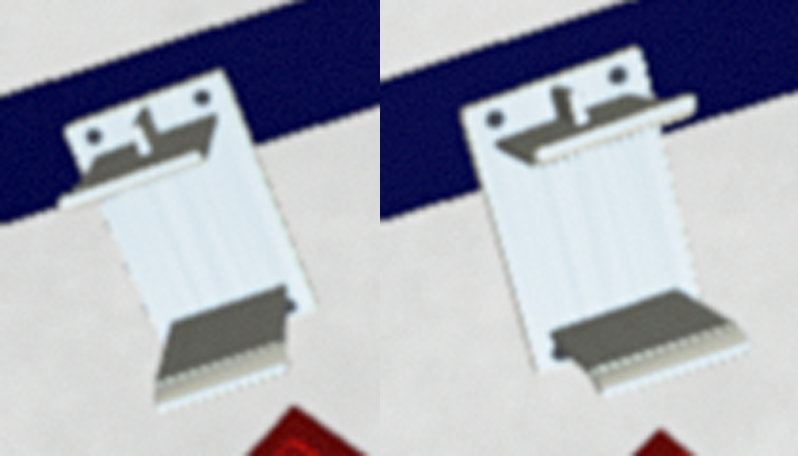

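```bash
python3 - <<'E'
from seg import *
c3,a=lids("w3",(240,380,90,240));c4,b=lids("w4",(230,310,100,260))
def cen(c,k):
    # intersection of the lid's diagonals
    q=cv2.boxPoints(cv2.minAreaRect(k)); q=q[np.argsort(q@[1,.01])];return q.mean(0)
for i,(k,l) in enumerate(zip(a,b)):
    p,e=tri([ray(c3,cen(c3,k),c3),ray(c4,cen(c4,l),c4)])
    for c,kk in((c3,k),(c4,l)):
        w=np.float32([onz(c,q,48,c)[:2] for q in kk[:,0]]);r=cv2.minAreaRect(w);B=cv2.boxPoints(r)
        E=[(B[(j+1)%4]-B[j]) for j in range(4)];d=max(E,key=np.linalg.norm);y=np.degrees(np.arctan2(d[1],d[0]));y=(y+90)%180-90
        print(i,"plane48",np.round(r[0],1),np.round(sorted(r[1]),1),"yaw",round(float(y),1))
    print("  tri",p.round(1),np.round(e,2))
w1=load("w1.npz");w2=load("w2.npz")
P1=lambda u:(240+u[0]/3.8,160+u[1]/3.8);P2=lambda u:(370+(u[0]-380)/3.8,100+u[1]/3.8)
P={"nL":((66,127),(462,107)),"nR":((222,70),(638,47)),"topnL":((58,205),(538,160)),"topnR":((202,155),(695,103)),"topfL":((157,408),(602,393)),"topfR":((288,368),(748,347))}
for n,(u,v) in P.items():
    p,e=tri([ray(w1,P1(u),w1),ray(w2,P2(v),w2)]);print(n,p.round(1),np.round(e,2), onz(w1,P1(u),6,w1)[:2].round(1),onz(w2,P2(v),6,w2)[:2].round(1))
print("fR",onz(w1,P1((316,308)),6,w1).round(1),"fL",onz(w2,P2((537,370)),6,w2).round(1))
t=load("top0.npz")
for z,ps in((66,0),): pass
for n,u in(("A",(508-390,268)),("B",(632-390,268)),("C",(625-390,75)),("D",(508-390,75))): print("top",n,onz(t,(200+u[0]/6,195+u[1]/6),6).round(1))
E
```

```text
0 plane48 [ 510.5 -278.7] [42.8 59.4] yaw 26.2
0 plane48 [ 510.9 -278.3] [42.7 59.1] yaw 25.8
  tri [ 510.8 -279.4   44.6] [0.13 0.13]
1 plane48 [ 485.1 -229.7] [42.5 59.2] yaw 25.4
1 plane48 [ 485.3 -229.6] [42.2 58. ] yaw 25.6
  tri [ 485.1 -230.    45.4] [0.2 0.2]
2 plane48 [ 464.6 -180.2] [42.  59.4] yaw 26.6
2 plane48 [ 465.1 -179.8] [42.  58.7] yaw 26.1
  tri [ 464.4 -179.9   45.4] [0.29 0.29]
nL [427.5 235.6   3.5] [0.54 0.54] [427.5 236.4] [426.6 235. ]
nR [425.6 298.9   2.2] [0.03 0.03] [424.7 299.4] [425.1 297.6]
topnL [438.9 242.2  66.6] [0.82 0.82] [455.7 221.9] [452.6 256.4]
topnR [437.8 292.4  62.4] [0.29 0.29] [453.7 281.3] [449.7 313. ]
topfL [520.1 246.4  64.7] [0.01 0.01] [550.2 227.4] [545.4 260.5]
topfR [519.7 294.8  63.4] [0.29 0.29] [549.3 283.9] [543.9 315.9]
fR [527.5 302.7   6. ] fL [529.1 239.1   6. ]
top A [423.4 295.3   6. ]
top B [423.7 228.9   6. ]
top C [528.7 236.5   6. ]
top D [528.3 299.9   6. ]
```

```bash
cat > go.py <<'E'
import sys
from h import *
from plant import robot
def plan(x,y,z,yaw):
    s=robot.sense();q=s["orientation"];M=R.from_quat([q[1],q[2],q[3],q[0]])
    best=None
    for k in(0,180):
        a=np.radians(yaw+k);ty=np.array([np.cos(a),np.sin(a),0]);tz=np.array([0,0,-1.]);T=R.from_matrix(np.c_[np.cross(ty,tz),ty,tz])
        r=(M.inv()*T).as_rotvec(degrees=True)
        if best is None or np.linalg.norm(r)<np.linalg.norm(best[0]): best=(r,T)
    r,T=best;d=np.array([x,y,z])-s["position"]
    print("t",s["time"],"pos",s["position"].round(1),"| turn",r.round(2),"| shift before turn",M.inv().apply(d).round(1),"after",T.inv().apply(d).round(1),"len",np.linalg.norm(d).round(0),"q6",s["joint_pos"][5].round(2),"F",s["ft_force"].round(2))
plan(*map(float,sys.argv[1:5]))
E
python3 go.py 464.8 -180 110 26
```

```text
t 3.25 pos [ 539.9 -170.9  284.1] | turn [-0.37 -0.33  1.82] | shift before turn [ 26.  -69.6 174.7] after [ 24.8 -71.5 174.1] len 190.0 q6 -0.84 F [-0.14  0.9   0.87]
```

send_rows([
  [0,0,0,-0.37,-0.33,1.8,0],
  [0.005,-0.0143,0.035,0,0,0,0],
  [0.005,-0.0143,0.035,0,0,0,0],
  [0.005,-0.0143,0.035,0,0,0,0],
  [0.005,-0.0143,0.035,0,0,0,0],
])

```text
time: 3.75
position: [483.7, -178.5, 144.9]
orientation: [0.007, 0.525, 0.851, 0.002]
ft_force: [1.2, -0.3, -0.0]
width: 85.5
```

send_rows([
  [0.005,-0.0143,0.034,0,0,0,0],
  [0,0,0,0,0,0,0],
])

```text
time: 3.95
position: [464.3, -179.3, 106.7]
orientation: [0.004, 0.524, 0.852, 0.001]
ft_force: [0.4, -0.8, 0.1]
width: 85.6
```

```bash
python3 go.py 464.8 -180 14 26; python3 -c "
from h import *
snap('w5')"
```

```text
t 3.95 pos [ 464.3 -179.3  106.7] | turn [0.37 0.34 0.77] | shift before turn [-0.3 -0.5 92.7] after [-0.8  0.1 92.7] len 93.0 q6 -0.9 F [ 0.37 -0.85  0.1 ]
w5 [ 464.3 -179.3  106.7] [0.0043 0.5242 0.8516 0.0012] 3.95
```

View pics/w5.png

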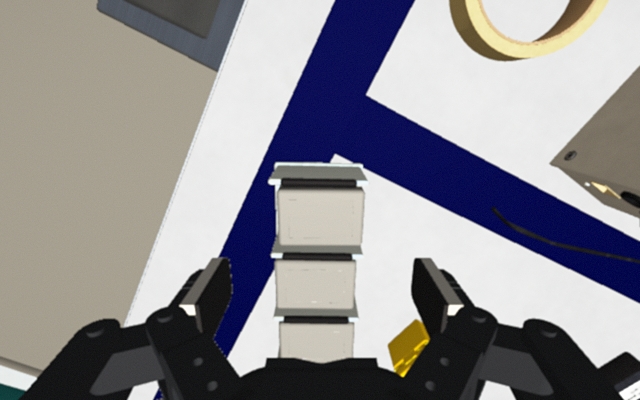

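w5 shows the near box's lid centred at about (320,215), between the fingers at (222,300) and (425,300). I'll descend.

send_rows([
  [-0.0005,0,0.023,0.37,0.34,0.77,0],
  [0,0,0.023,0,0,0,0],
  [0,0,0.023,0,0,0,0],
  [0,0,0.018,0,0,0,0],
  [0,0,0.0,0,0,0,0],
], force=40)

```text
time: 4.5
position: [479.2, -184.2, 28.2]
orientation: [0.01, 0.529, 0.849, 0.002]
ft_force: [-0.9, -0.1, -0.2]
width: 85.3
```

```bash
python3 go.py 464.8 -180 14 26; python3 -c "
from h import *
c=load('w5.npz');print(proj(c,(464.8,-180,48),c))"
```

```text
t 4.5 pos [ 479.2 -184.2   28.2] | turn [0.77 0.91 0.17] | shift before turn [ 10.3 -11.2  13.9] after [ 10.1 -11.1  14.2] len 21.0 q6 -0.88 F [-0.85 -0.13 -0.25]
[320.73413958 219.34903985]
```

```bash
python3 -c "
from plant import robot
s=robot.sense()
for k in('joint_pos','joint_vel','effort','moment','ft_force'): print(k,s[k].round(3))"
```

```text
joint_pos [-4.260e-01  5.950e-01  2.082e+00  1.000e-03  4.440e-01 -8.840e-01]
joint_vel [ 0.008 -0.045 -0.037  0.     0.045 -0.001]
effort [-3.3000e-01 -7.9852e+01 -1.9404e+01 -8.0000e-03 -1.5320e+00  8.0000e-03]
moment [ 0.003  0.031 -0.013]
ft_force [-0.852 -0.127 -0.246]
```

send_rows([
  [0,0,-0.003,0,0,0,0],
])

```text
time: 4.6
position: [480.5, -184.5, 32.5]
orientation: [0.011, 0.528, 0.849, 0.002]
ft_force: [-0.4, 0.2, 1.3]
width: 85.9
```

```bash
python3 go.py 464.8 -180 14 26; python3 -c "
from plant import robot
s=robot.sense()
for k in('joint_pos','joint_vel','effort','moment','ft_force'): print(k,s[k].round(3))"
```

```text
t 4.6 pos [ 480.5 -184.5   32.5] | turn [0.83 0.97 0.2 ] | shift before turn [ 11.3 -12.4  18.1] after [ 10.9 -12.1  18.5] len 25.0 q6 -0.88 F [-0.35  0.2   1.26]
joint_pos [-4.260e-01  5.870e-01  2.079e+00  1.000e-03  4.530e-01 -8.840e-01]
joint_vel [ 0.005 -0.068 -0.03   0.001  0.086 -0.002]
effort [-1.200e-01 -7.928e+01 -1.955e+01  1.000e-03 -8.330e-01  0.000e+00]
moment [-0.017 -0.062  0.02 ]
ft_force [-0.352  0.199  1.259]
```

send_rows([
  [0.005,-0.006,0,0.4,0.5,0.1,0],
  [0.005,-0.006,0,0.4,0.5,0.1,0],
])

```text
time: 4.8
position: [467.4, -181.5, 35.5]
orientation: [0.002, 0.53, 0.848, 0.001]
ft_force: [0.2, 0.2, -1.0]
width: 85.2
```

```bash
python3 go.py 464.8 -180 14 26
```

```text
t 4.8 pos [ 467.4 -181.5   35.5] | turn [0.18 0.15 0.04] | shift before turn [ 2.5 -1.7 21.5] after [ 2.4 -1.7 21.5] len 22.0 q6 -0.89 F [ 0.19  0.16 -0.98]
```

send_rows([
  [0,0,0,0,0,0,0],
])

```text
time: 4.9
position: [466.8, -181.4, 36.4]
orientation: [0.002, 0.53, 0.848, 0.001]
ft_force: [0.2, 0.4, -0.3]
width: 85.2
```

```bash
python3 go.py 464.8 -180 14 26
```

```text
t 4.9 pos [ 466.8 -181.4   36.4] | turn [0.17 0.14 0.03] | shift before turn [ 2.2 -1.3 22.4] after [ 2.1 -1.2 22.4] len 23.0 q6 -0.89 F [ 0.17  0.44 -0.3 ]
```

send_rows([
  [0.002,-0.0015,0.005,0.15,0.15,0,0],
  [0,-0.0005,0.007,0.1,0.1,0,0],
  [0,-0.0005,0.007,0.1,0.1,0,0],
])

```text
time: 5.2
position: [464.3, -181.1, 17.8]
orientation: [-0.001, 0.53, 0.848, -0.0]
ft_force: [0.0, 0.4, 0.2]
width: 85.7
```

```bash
python3 go.py 464.8 -180 14 26
```

```text
t 5.2 pos [ 464.3 -181.1   17.8] | turn [-0.09 -0.1   0.01] | shift before turn [0.8 0.9 3.8] after [0.8 0.9 3.8] len 4.0 q6 -0.89 F [0.02 0.36 0.15]
```

send_rows([
  [0,0,0,0,0,0,0],
])

```text
time: 5.3
position: [463.7, -180.9, 16.7]
orientation: [-0.002, 0.53, 0.848, -0.0]
ft_force: [0.3, 0.0, 0.7]
width: 85.5
```

```bash
python3 go.py 464.8 -180 14 26
```

```text
t 5.3 pos [ 463.7 -180.9   16.7] | turn [-0.15 -0.17  0.02] | shift before turn [0.3 1.4 2.7] after [0.3 1.3 2.7] len 3.0 q6 -0.89 F [0.3  0.03 0.69]
```

send_rows([
  [0,0.001,0.001,-0.1,-0.1,0,1],
  [0,0,0,0,0,0,1],
  [0,0,0,0,0,0,1],
  [0,0,0,0,0,0,1],
  [0,0,0,0,0,0,1],
], force=35)

```text
time: 5.8
position: [464.5, -180.3, 15.1]
orientation: [-0.001, 0.53, 0.848, -0.0]
ft_force: [0.1, 0.8, -0.5]
width: 59.9
```

send_rows([
  [0,0,0,0,0,0,1],
])

```text
time: 5.9
position: [464.6, -180.3, 15.1]
orientation: [-0.001, 0.53, 0.848, -0.0]
ft_force: [-0.2, 0.5, -1.5]
width: 59.4
```

```bash
python3 go.py 464.8 -180 14 26
```

```text
t 5.9 pos [ 464.6 -180.3   15.1] | turn [-0.08 -0.11  0.02] | shift before turn [0.1 0.3 1.1] after [0.2 0.3 1.1] len 1.0 q6 -0.89 F [-0.22  0.54 -1.45]
```

send_rows([
  [0,0,-0.005,0,0,0,1],
  [0,0,-0.005,0,0,0,1],
  [0,0,-0.005,0,0,0,1],
  [0,0,0,0,0,0,1],
  [0,0,0,0,0,0,1],
])

```text
time: 6.4
position: [464.8, -180.4, 31.9]
orientation: [-0.001, 0.53, 0.848, -0.0]
ft_force: [0.3, -0.6, -1.2]
width: 59.3
```

send_rows([
  [0,0,0,0,0,0,1],
])

```text
time: 6.5
position: [464.9, -180.4, 32.0]
orientation: [-0.001, 0.53, 0.848, -0.0]
ft_force: [0.1, -0.2, -0.6]
width: 59.3
```

send_rows([
  [0,0,0,0,0,0,1],
])

```text
time: 6.6
position: [464.8, -180.4, 31.9]
orientation: [-0.001, 0.53, 0.848, -0.0]
ft_force: [0.6, -0.8, -0.9]
width: 59.9
```

send_rows([
  [0,0,0,0,0,0,1],
])

```text
time: 6.7
position: [464.7, -180.4, 31.8]
orientation: [-0.001, 0.53, 0.848, -0.0]
ft_force: [-0.1, 0.2, -1.8]
width: 59.9
```

```bash
python3 go.py 464.8 -180 14 26;python3 -c "
from plant import robot
print([robot.sense()['ft_force'][2].round(2) for i in range(4)],robot.sense()['width'])"
```

```text
t 6.7 pos [ 464.7 -180.4   31.8] | turn [-0.06 -0.09  0.02] | shift before turn [ 0.3  0.2 17.8] after [ 0.3  0.2 17.8] len 18.0 q6 -0.89 F [-0.1   0.24 -1.82]
[np.float64(-1.82), np.float64(-1.82), np.float64(-1.82), np.float64(-1.82)] 59.9352260203181
```

Mean force is about −1.1 N, so this box is empty. I'll set it back.

send_rows([
  [0,0,0.005,0,0,0,1],
  [0,0,0.005,0,0,0,1],
  [0,0,0.004,0,0,0,1],
  [0,0,0.002,0,0,0,1],
  [0,0,0,0,0,0,1],
])

```text
time: 7.2
position: [464.7, -180.4, 14.7]
orientation: [-0.001, 0.53, 0.848, -0.0]
ft_force: [-2.0, 0.9, 16.7]
width: 59.6
```

```bash
python3 go.py 464.8 -180 15.1 26
```

```text
t 7.2 pos [ 464.7 -180.4   14.7] | turn [-0.07 -0.09  0.03] | shift before turn [ 0.3  0.3 -0.4] after [ 0.3  0.3 -0.4] len 1.0 q6 -0.89 F [-1.99  0.86 16.74]
```

send_rows([
  [0,0,-0.0005,0,0,0,0],
  [0,0,0,0,0,0,0],
  [0,0,0,0,0,0,0],
  [0,0,-0.01,0,0,0,0],
  [0,0,-0.015,0,0,0,0],
])

```text
time: 7.7
position: [463.5, -179.8, 39.3]
orientation: [-0.003, 0.53, 0.848, -0.0]
ft_force: [0.4, 1.2, 0.9]
width: 85.4
```

send_rows([
  [0,0,-0.015,0,0,0,0],
  [0,0,-0.015,0,0,0,0],
  [0,0,-0.005,0,0,0,0],
  [0,0,0,0,0,0,0],
])

```text
time: 8.1
position: [464.5, -180.3, 78.8]
orientation: [-0.001, 0.53, 0.848, -0.0]
ft_force: [0.9, -0.2, -0.1]
width: 85.4
```

```bash
python3 go.py 485.2 -229.7 75 25.8; python3 -c "
from h import *
snap('w6')"
```

```text
t 8.1 pos [ 464.5 -180.3   78.8] | turn [-0.1  -0.13  0.23] | shift before turn [-53.5  -3.    3.7] after [-53.5  -2.8   3.8] len 54.0 q6 -0.89 F [ 0.93 -0.22 -0.08]
w6 [ 464.5 -180.3   78.8] [-1.400e-03  5.297e-01  8.482e-01 -2.000e-04] 8.1
```

send_rows([
  [-0.018,-0.001,0,0,0,0.2,0],
  [-0.018,-0.001,0,0,0,0,0],
  [-0.0165,-0.001,0.003,0,0,0,0],
  [0,0,0,0,0,0,0],
])

```text
time: 8.55
position: [485.9, -232.9, 73.5]
orientation: [-0.002, 0.531, 0.847, -0.0]
ft_force: [-0.5, -0.1, 0.2]
width: 85.4
```

```bash
python3 go.py 485.2 -229.7 15 25.8
```

```text
t 8.55 pos [ 485.9 -232.9   73.5] | turn [-0.16 -0.18  0.04] | shift before turn [ 3.   0.9 58.5] after [ 3.2  0.7 58.5] len 59.0 q6 -0.95 F [-0.5  -0.06  0.21]
```

send_rows([
  [0.003,0.001,0.005,0,0,0,0],
  [0,0,0.01,0,0,0,0],
  [0,0,0.01,0,0,0,0],
  [0,0,0.01,0,0,0,0],
  [0,0,0.0,0,0,0,0],
])

```text
time: 9.05
position: [483.7, -228.9, 33.6]
orientation: [-0.004, 0.532, 0.847, -0.0]
ft_force: [-0.3, 0.9, -0.1]
width: 85.5
```

```bash
python3 go.py 485.2 -229.7 15 25.8
```

```text
t 9.05 pos [ 483.7 -228.9   33.6] | turn [-0.28 -0.36 -0.02] | shift before turn [-1.5  1.1 18.6] after [-1.4  1.  18.6] len 19.0 q6 -0.95 F [-0.26  0.86 -0.07]
```

send_rows([
  [-0.0015,0.001,0.007,-0.25,-0.35,0,0],
  [0,0,0.007,0,0,0,0],
  [0,0,0.0035,0,0,0,0],
  [0,0,0,0,0,0,0],
])

```text
time: 9.45
position: [485.2, -229.4, 14.2]
orientation: [-0.0, 0.531, 0.847, -0.0]
ft_force: [-0.4, 0.2, 0.6]
width: 85.4
```

```bash
python3 go.py 485.2 -229.7 15 25.8
```

```text
t 9.45 pos [ 485.2 -229.4   14.2] | turn [-0.02 -0.01  0.02] | shift before turn [-0.3 -0.1 -0.8] after [-0.3 -0.1 -0.8] len 1.0 q6 -0.95 F [-0.43  0.24  0.58]
```

send_rows([
  [0,0,0,0,0,0,1],
  [0,0,0,0,0,0,1],
  [0,0,0,0,0,0,1],
  [0,0,0,0,0,0,1],
  [0,0,0,0,0,0,1],
], force=35)

```text
time: 9.95
position: [485.4, -229.5, 14.9]
orientation: [0.0, 0.531, 0.847, -0.0]
ft_force: [-0.5, -0.5, -3.1]
width: 59.6
```

send_rows([
  [0,0,0,0,0,0,1],
  [0,0,-0.005,0,0,0,1],
  [0,0,-0.005,0,0,0,1],
  [0,0,-0.005,0,0,0,1],
  [0,0,0,0,0,0,1],
])

```text
time: 10.45
position: [485.4, -229.5, 31.3]
orientation: [0.0, 0.531, 0.847, -0.0]
ft_force: [-0.3, -0.7, -3.6]
width: 59.2
```

send_rows([
  [0,0,0,0,0,0,1],
  [0,0,0,0,0,0,1],
])

```text
time: 10.65
position: [485.6, -229.6, 31.7]
orientation: [0.001, 0.531, 0.847, -0.0]
ft_force: [-0.5, 0.2, -3.5]
width: 59.8
```

send_rows([
  [0,0,0,0,0,0,1],
])

```text
time: 10.75
position: [485.5, -229.6, 31.7]
orientation: [0.0, 0.531, 0.847, -0.0]
ft_force: [-0.5, -1.0, -3.8]
width: 59.3
```

send_rows([
  [0,0,0,0,0,0,1],
])

```text
time: 10.85
position: [485.5, -229.6, 31.5]
orientation: [0.0, 0.531, 0.847, -0.0]
ft_force: [0.7, -0.2, -2.2]
width: 59.3
```

```bash
python3 go.py 485.2 -229.7 15 25.8
```

```text
t 10.85 pos [ 485.5 -229.6   31.5] | turn [0.01 0.04 0.02] | shift before turn [ 0.  -0.3 16.5] after [-0.  -0.3 16.5] len 17.0 q6 -0.95 F [ 0.72 -0.21 -2.24]
```

The mean force is about −3.3 N here against −1.1 N before, so box_1 (the middle one) is the full box. I'll lift it out.

send_rows([
  [0,0,-0.01,0,0,0,1],
  [0,0,-0.015,0,0,0,1],
  [0,0,-0.015,0,0,0,1],
  [0,0,-0.02,0,0,0,1],
  [0,0,-0.02,0,0,0,1],
], force=50)

```text
time: 11.35
position: [483.4, -228.4, 113.5]
orientation: [-0.003, 0.531, 0.847, -0.0]
ft_force: [0.3, -0.5, -2.7]
width: 59.1
```

send_rows([
  [0,0,-0.01,0,0,0,1],
  [0,0,0,0,0,0,1],
])

```text
time: 11.55
position: [484.7, -229.1, 127.1]
orientation: [-0.0, 0.531, 0.847, -0.0]
ft_force: [0.3, 0.3, -3.0]
width: 59.0
```

```bash
python3 go.py 500 145 120 2.1
```

```text
t 11.55 pos [ 484.7 -229.1  127.1] | turn [-0.05 -0.03 23.72] | shift before turn [330.1 176.7   7.2] after [373.3  29.    7.1] len 374.0 q6 -0.95 F [ 0.3   0.34 -2.99]
```

send_rows([
  [0,0,0,0,0,7.9,1],
  [0,0,0,0,0,7.9,1],
  [0,0,0,0,0,7.9,1],
  [0.02,0.002,0,0,0,0,1],
  [0.036,0.003,0,0,0,0,1],
])

```text
time: 12.05
position: [487.8, -174.5, 124.7]
orientation: [-0.001, 0.701, 0.713, -0.001]
ft_force: [0.6, 0.0, -3.0]
width: 59.5
```

send_rows([
  [0.036,0.003,0,0,0,0,1],
  [0.036,0.003,0,0,0,0,1],
  [0.036,0.003,0,0,0,0,1],
  [0.036,0.003,0,0,0,0,1],
  [0.036,0.003,0,0,0,0,1],
])

```text
time: 12.55
position: [497.6, 11.8, 120.9]
orientation: [-0.003, 0.703, 0.711, -0.002]
ft_force: [0.1, 0.1, -2.8]
width: 59.1
```

send_rows([
  [0.036,0.003,0,0,0,0,1],
  [0.036,0.003,0,0,0,0,1],
  [0.03,0.002,0,0,0,0,1],
  [0.015,0.001,0,0,0,0,1],
  [0,0,0,0,0,0,1],
])

```text
time: 13.05
position: [502.7, 137.8, 117.2]
orientation: [-0.004, 0.701, 0.713, -0.003]
ft_force: [0.9, -0.9, -3.5]
width: 59.5
```

```bash
python3 go.py 500 145 9 2.1
```

```text
t 13.05 pos [502.7 137.8 117.2] | turn [-0.62 -0.07 -1.17] | shift before turn [  7.1  -1.4 108.2] after [  7.3  -2.5 108.2] len 108.0 q6 0.19 F [ 0.85 -0.88 -3.51]
```

send_rows([
  [0.007,-0.002,0,-0.62,0,-1.2,1],
  [0,0,0.015,0,0,0,1],
  [0,0,0.015,0,0,0,1],
  [0,0,0.015,0,0,0,1],
  [0,0,0.015,0,0,0,1],
])

```text
time: 13.55
position: [499.9, 143.6, 55.4]
orientation: [0.001, 0.692, 0.722, 0.002]
ft_force: [0.8, -0.6, -2.9]
width: 59.3
```

send_rows([
  [0,0,0.01,0,0,0,1],
  [0,0,0,0,0,0,1],
])

```text
time: 13.75
position: [498.2, 142.2, 43.1]
orientation: [0.0, 0.692, 0.721, 0.0]
ft_force: [0.6, -0.3, -3.2]
width: 59.7
```

```bash
python3 go.py 500 145 9 2.1
```

```text
t 13.75 pos [498.2 142.2  43.1] | turn [ 0.03 -0.02  0.25] | shift before turn [ 2.7  1.9 34.1] after [ 2.7  1.9 34.1] len 34.0 q6 0.18 F [ 0.61 -0.34 -3.15]
```

send_rows([
  [0,0,0.008,0,0,0,1],
  [0,0,0.008,0,0,0,1],
  [0,0,0.008,0,0,0,1],
  [0,0,0.004,0,0,0,1],
  [0,0,0,0,0,0,1],
])

```text
time: 14.25
position: [499.0, 141.9, 13.8]
orientation: [0.001, 0.692, 0.721, 0.001]
ft_force: [-0.4, -0.4, -1.8]
width: 58.9
```

```bash
python3 go.py 500 145 9 2.1
```

```text
t 14.25 pos [499.  141.9  13.8] | turn [ 0.13 -0.03  0.25] | shift before turn [3.  1.1 4.8] after [3.  1.1 4.8] len 6.0 q6 0.18 F [-0.4  -0.38 -1.82]
```

send_rows([
  [0,0,0.002,0.13,0,0,1],
  [0,0,0.0015,0,0,0,1],
])

```text
time: 14.45
position: [499.3, 142.0, 10.4]
orientation: [-0.0, 0.692, 0.721, 0.0]
ft_force: [-0.6, 0.4, -2.7]
width: 59.1
```

send_rows([
  [0,0,0.001,0,0,0,1],
])

```text
time: 14.55
position: [499.4, 142.1, 9.4]
orientation: [-0.0, 0.692, 0.721, 0.0]
ft_force: [0.7, -0.1, -3.5]
width: 59.4
```

send_rows([
  [0,0,0.0005,0,0,0,1],
])

```text
time: 14.65
position: [499.5, 142.1, 8.9]
orientation: [-0.0, 0.692, 0.722, 0.001]
ft_force: [-0.9, 0.9, -2.5]
width: 59.5
```

send_rows([
  [0,0,0.001,0,0,0,1],
])

```text
time: 14.75
position: [499.6, 142.2, 8.6]
orientation: [0.0, 0.692, 0.722, 0.001]
ft_force: [-7.5, -2.9, 38.5]
width: 59.0
```

send_rows([
  [0,0,0.0007,0,0,0,1],
  [0,0,0,0,0,0,1],
])

```text
time: 14.95
position: [499.6, 142.2, 9.0]
orientation: [0.0, 0.692, 0.722, 0.001]
ft_force: [0.3, -0.9, -3.1]
width: 58.8
```

send_rows([
  [0,0,0,0,0,0,0],
  [0,0,0,0,0,0,0],
  [0,0,0,0,0,0,0],
  [0,0,-0.01,0,0,0,0],
  [0,0,-0.02,0,0,0,0],
])

```text
time: 15.45
position: [498.8, 142.0, 38.8]
orientation: [-0.0, 0.692, 0.722, -0.0]
ft_force: [-0.2, 0.5, 0.3]
width: 85.5
```

send_rows([
  [0,0,-0.03,0,0,0,0],
  [0,0,-0.04,0,0,0,0],
  [0,0,-0.04,0,0,-8,0],
  [0,0,-0.02,0,0,-8,0],
  [0,0,0,0,0,-8,0],
])

```text
time: 15.95
position: [499.0, 142.0, 178.9]
orientation: [0.001, 0.522, 0.853, 0.001]
ft_force: [0.5, 0.2, -0.5]
width: 85.3
```

send_rows([
  [0,0,0,0,0,-8,0],
  [0,0,0,0,0,-8,0],
  [0,0,0,0,0,-8,0],
  [0,0,0,0,0,-8,0],
  [0,0,0,0,0,-8,0],
])

```text
time: 16.45
position: [499.3, 142.1, 184.6]
orientation: [0.004, 0.185, 0.983, 0.002]
ft_force: [-0.8, 0.2, 0.1]
width: 85.2
```

send_rows([
  [0,0,0,0,0,-8,0],
  [0,0,0,0,0,-8,0],
  [0,0,0,0,0,-8,0],
  [0,0,0,0,0,0,0],
])

```text
time: 16.85
position: [498.8, 141.9, 187.4]
orientation: [0.005, -0.034, 0.999, 0.001]
ft_force: [-0.8, 0.6, -0.3]
width: 85.3
```

```bash
python3 go.py 499.5 142.1 100 92.1; python3 -c "
from h import *
snap('w7')"
```

```text
t 16.85 pos [498.8 141.9 187.4] | turn [0.12 0.53 1.83] | shift before turn [ 0.1 -0.1 87.4] after [-0.7  0.1 87.4] len 87.0 q6 -1.42 F [-0.85  0.56 -0.27]
w7 [498.8 141.9 187.4] [ 0.0046 -0.0343  0.9994  0.0011] 16.85
```

View pics/w7.png

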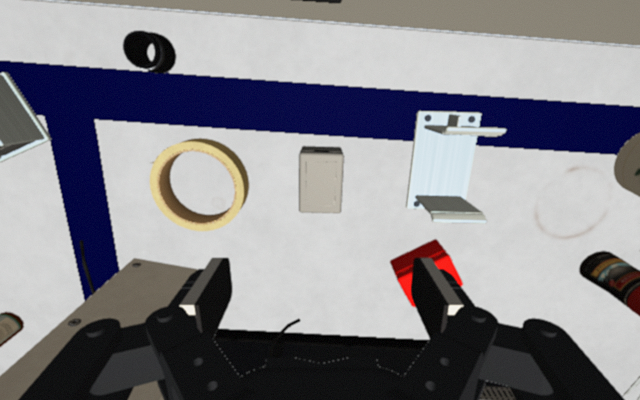

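w7 shows the box standing at about (320,182), tape at (200,185) and the cradle at (445,165). I'll measure the box and cradle from this view.

```bash
python3 - <<'E'
from seg import *
c,cs=lids("w7",(290,355,140,225),150)
for k in cs:
    w=np.float32([onz(c,q,42,c)[:2] for q in k[:,0]]);r=cv2.minAreaRect(w);B=cv2.boxPoints(r)
    d=max([B[(j+1)%4]-B[j] for j in range(4)],key=np.linalg.norm);print("box",r[0],r[1],(np.degrees(np.arctan2(d[1],d[0]))+90)%180-90)
p=c["pixels"].astype(int)
x0,y0=395,95
big=cv2.resize(c["pixels"][y0:y0+140,x0:x0+125,::-1],None,fx=4.2,fy=4.2,interpolation=cv2.INTER_CUBIC);cv2.imwrite("pics/cr7.png",big)
E
```

```text
box (499.54046630859375, 142.36239624023438) (57.47111511230469, 39.927730560302734) 2.3842392
```

View pics/cr7.png

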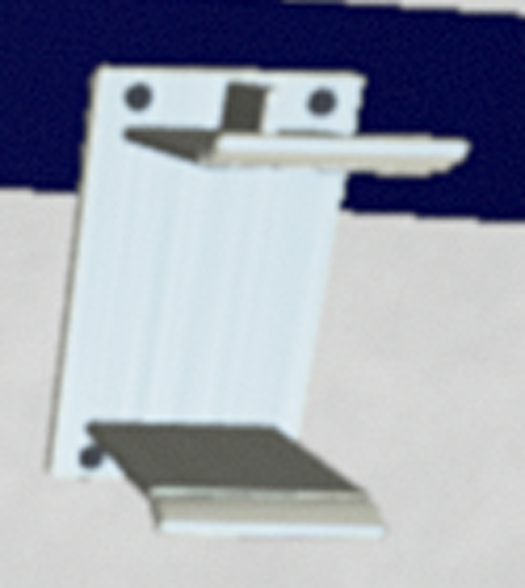

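The crop gives plate corners at (95,68), (362,75) and (50,472), and cheek tops along (220–468,140) and (160–383,530).

```bash
python3 - <<'E'
from h import *
c=load("w7.npz");P=lambda u:(395+(u[0]+.5)/4.2-.5,95+(u[1]+.5)/4.2-.5)
a,b,f=[onz(c,P(u),6,c)[:2] for u in((95,68),(362,75),(50,472))]
print("nL,nR,fL",a.round(1),b.round(1),f.round(1),"len",np.linalg.norm(b-a).round(1),np.linalg.norm(f-a).round(1),"centre",((b+f)/2).round(1),"yaw x",np.degrees(np.arctan2(*(f-a)[::-1])).round(2),"yaw y",np.degrees(np.arctan2(*(b-a)[::-1])).round(2)-90)
t=[onz(c,P(u),66,c)[:2] for u in((220,137),(468,143),(160,532),(383,532))];print("tops",np.round(t,1).tolist(),np.mean(t,0).round(1))
w1=load("w1.npz");P1=lambda u:(240+u[0]/3.8,160+u[1]/3.8)
for n,u,v in(("nL",(66,127),(95,68)),("nR",(222,70),(362,75)),("topfL",(157,408),(160,532)),("topfR",(288,368),(383,532))): print(n,*[x if isinstance(x,list) else x.round(1) for x in tri([ray(w1,P1(u),w1),ray(c,P(v),c)])])
E
```

```text
nL,nR,fL [427.6 233.5] [424.8 296.9] [529.3 238.6] len 63.5 101.8 centre [477.1 267.8] yaw x 2.92 yaw y 2.480000000000004
tops [[437.0, 242.0], [434.9, 290.8], [520.7, 245.5], [517.4, 293.7]] [477.5 268. ]
nL [428.1 234.9   1.5] [0.3893672026938125, 0.3893672026938929]
nR [425.2 298.8   2.5] [0.3079952417131506, 0.3079952417131643]
topfL [520.9 246.2  64.1] [0.4456020656183906, 0.44560206561835963]
topfR [518.7 294.9  64.4] [0.6953921067620822, 0.6953921067620004]
```

send_rows([
  [0,0,0.02,0.12,0.53,1.5,0],
  [0,0,0.025,0,0,0,0],
  [0,0,0.025,0,0,0,0],
  [0,0,0.015,0,0,0,0],
  [0,0,0,0,0,0,0],
])

```text
time: 17.4
position: [500.3, 142.3, 102.4]
orientation: [0.002, -0.005, 1.0, 0.0]
ft_force: [0.3, -0.1, -0.4]
width: 85.5
```

```bash
python3 go.py 499.5 142.3 10 92.4
```

```text
t 17.4 pos [500.3 142.3 102.4] | turn [ 0.05  0.23 -1.78] | shift before turn [ 1.1 -0.1 92.4] after [ 0.8 -0.  92.4] len 92.0 q6 -1.36 F [ 0.34 -0.1  -0.44]
```

send_rows([
  [0,0,0.005,0,0.2,-1.6,0],
  [0,0,0.012,0,0,0,0],
  [0,0,0.012,0,0,0,0],
  [0,0,0.012,0,0,0,0],
  [0,0,0.01,0,0,0,0],
])

```text
time: 17.9
position: [502.5, 142.9, 51.0]
orientation: [0.003, -0.017, 1.0, 0.001]
ft_force: [-0.5, 0.2, 0.3]
width: 85.3
```

send_rows([
  [0,0,0,0,0,0,0],
])

```text
time: 18.0
position: [501.7, 142.7, 49.4]
orientation: [0.002, -0.017, 1.0, 0.001]
ft_force: [0.6, -0.3, -0.0]
width: 85.7
```

```bash
python3 go.py 499.5 142.3 10 92.4
```

```text
t 18.0 pos [501.7 142.7  49.4] | turn [ 0.08  0.18 -0.4 ] | shift before turn [ 2.3 -0.3 39.4] after [ 2.2 -0.3 39.4] len 40.0 q6 -1.39 F [ 0.56 -0.28 -0.01]
```

send_rows([
  [0.002,0,0.008,0,0.2,-0.4,0],
  [0,0,0.009,0,0,0,0],
  [0,0,0.009,0,0,0,0],
  [0,0,0.006,0,0,0,0],
  [0,0,0,0,0,0,0],
])

```text
time: 18.5
position: [499.5, 142.7, 14.5]
orientation: [-0.0, -0.021, 1.0, 0.001]
ft_force: [-0.1, 0.4, 0.5]
width: 85.2
```

```bash
python3 go.py 499.5 142.3 10 92.4
```

```text
t 18.5 pos [499.5 142.7  14.5] | turn [ 0.07 -0.05  0.02] | shift before turn [ 0.1 -0.4  4.5] after [ 0.1 -0.4  4.5] len 5.0 q6 -1.4 F [-0.14  0.38  0.53]
```

send_rows([
  [0,0,0.0035,0,0,0,0],
  [0,0,0,0,0,0,1],
  [0,0,0,0,0,0,1],
  [0,0,0,0,0,0,1],
  [0,0,0,0,0,0,1],
], force=50)

```text
time: 19.0
position: [500.0, 142.7, 11.4]
orientation: [-0.0, -0.021, 1.0, 0.001]
ft_force: [0.5, 0.8, -3.6]
width: 41.1
```

send_rows([
  [0,0,0,0,0,0,1],
  [0,0,0,0,0,0,1],
  [0,0,0,0,0,0,1],
  [0,0,0,0,0,0,1],
])

```text
time: 19.4
position: [499.9, 142.7, 11.5]
orientation: [-0.0, -0.021, 1.0, 0.001]
ft_force: [-0.9, -0.6, -3.7]
width: 41.3
```

```bash
python3 go.py 499.5 142.3 110 92.4
```

```text
t 19.4 pos [499.9 142.7  11.5] | turn [0.08 0.   0.02] | shift before turn [  0.4  -0.3 -98.5] after [  0.4  -0.4 -98.5] len 99.0 q6 -1.4 F [-0.89 -0.55 -3.68]
```

send_rows([
  [0,0,-0.01,0,0,0,1],
  [0,0,-0.02,0,0,0,1],
  [0,0,-0.02,0,0,0,1],
  [0,0,-0.025,0,0,0,1],
  [0,0,-0.025,0,0,0,1],
])

```text
time: 19.9
position: [497.3, 142.0, 113.9]
orientation: [-0.003, -0.021, 1.0, 0.0]
ft_force: [1.4, 0.0, -3.1]
width: 41.2
```

send_rows([
  [0,0,-0.01,0,0,0,1],
  [0,0,0,0,0,0,1],
])

```text
time: 20.1
position: [499.0, 142.4, 128.0]
orientation: [-0.001, -0.021, 1.0, 0.001]
ft_force: [0.1, 0.2, -3.6]
width: 41.5
```

```bash
python3 go.py 477.4 268.2 118 92.5
```

```text
t 20.1 pos [499.  142.4 128. ] | turn [ 0.07 -0.06 -0.08] | shift before turn [ 16.3 126.6  10.2] after [ 16.1 126.7  10. ] len 128.0 q6 -1.4 F [ 0.12  0.17 -3.62]
```

send_rows([
  [0.002,0.015,0,0,0,0,1],
  [0.004,0.03,0,0,0,0,1],
  [0.004,0.03,0,0,0,0,1],
  [0.004,0.03,0,0,0,0,1],
  [0.002,0.018,0,0,0,0,1],
])

```text
time: 20.6
position: [474.8, 268.0, 123.7]
orientation: [-0.003, -0.019, 1.0, -0.0]
ft_force: [1.0, -0.8, -2.7]
width: 41.5
```

send_rows([
  [0,0,0,0,0,0,1],
  [0,0,0,0,0,0,1],
])

```text
time: 20.8
position: [472.6, 270.9, 121.2]
orientation: [-0.004, -0.02, 1.0, -0.001]
ft_force: [0.5, 0.1, -3.2]
width: 41.3
```

```bash
python3 go.py 477.4 268.2 80 92.5
```

```text
t 20.8 pos [472.6 270.9 121.2] | turn [-0.09 -0.51 -0.17] | shift before turn [-5.  -2.9 41.2] after [-4.6 -2.9 41.2] len 42.0 q6 -1.15 F [ 0.47  0.14 -3.21]
```

send_rows([
  [-0.0045,-0.003,0.008,-0.1,-0.5,-0.2,1],
  [0,0,0.01,0,0,0,1],
  [0,0,0.01,0,0,0,1],
  [0,0,0.005,0,0,0,1],
  [0,0,0,0,0,0,1],
])

```text
time: 21.3
position: [476.6, 265.3, 83.1]
orientation: [-0.001, -0.021, 1.0, -0.001]
ft_force: [0.5, 1.1, -3.5]
width: 41.5
```

```bash
python3 go.py 477.4 268.2 17 92.5; python3 -c "
from h import *
snap('w8')"
```

```text
t 21.3 pos [476.6 265.3  83.1] | turn [-0.07 -0.16 -0.09] | shift before turn [-1.1  2.9 66.1] after [-0.9  2.8 66.1] len 66.0 q6 -1.16 F [ 0.53  1.11 -3.51]
w8 [476.6 265.3  83.1] [-1.400e-03 -2.100e-02  9.998e-01 -6.000e-04] 21.3
```

View pics/w8.png

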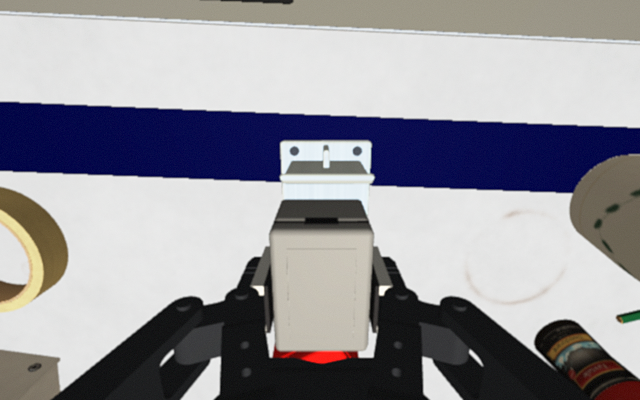

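w8 shows the box square between the cheeks: plate corners at (281,141) and (372,143), near cheek top at (282–375,179), and the box about 3 mm low in y.

```bash
python3 - <<'E'
from seg import *
c=load("w8.npz")
for u,z in(((281,141),6),((372,143),6),((282,177),66),((375,181),66),((272,230),72),((372,230),72),((274,350),72+0),((370,352),72)): print(u,z,onz(c,u,z,c)[:2].round(1))
E
```

```text
(281, 141) 6 [427.1 235.5]
(372, 143) 6 [425.9 298.8]
(282, 177) 66 [437.7 243.4]
(375, 181) 66 [437.8 292.2]
(272, 230) 72 [465.4 238.9]
(372, 230) 72 [463.2 292.1]
(274, 350) 72 [545.  239.6]
(370, 352) 72 [544.  298.3]
```

send_rows([
  [-0.0008,0.0028,0,-0.1,-0.2,0,1],
  [0,0,0,0,0,0,1],
])

```text
time: 21.55
position: [477.8, 268.4, 83.7]
orientation: [0.001, -0.021, 1.0, 0.001]
ft_force: [0.9, -0.1, -3.8]
width: 41.4
```

```bash
python3 go.py 477.4 268.2 17 92.5
```

```text
t 21.55 pos [477.8 268.4  83.7] | turn [ 0.06  0.09 -0.12] | shift before turn [ 0.5 -0.2 66.7] after [ 0.4 -0.2 66.7] len 67.0 q6 -1.16 F [ 0.89 -0.1  -3.77]
```

send_rows([
  [0,0,0.008,0,0,0,1],
  [0,0,0.008,0,0,0,1],
  [0,0,0.005,0,0,0,1],
  [0,0,0,0,0,0,1],
])

```text
time: 21.95
position: [478.3, 268.9, 61.6]
orientation: [0.002, -0.021, 1.0, 0.001]
ft_force: [0.6, 0.3, -2.6]
width: 41.6
```

```bash
python3 go.py 478.2 268.2 17 92.5
```

```text
t 21.95 pos [478.3 268.9  61.6] | turn [ 0.09  0.18 -0.1 ] | shift before turn [ 0.2 -0.7 44.6] after [ 0.1 -0.7 44.6] len 45.0 q6 -1.16 F [ 0.57  0.27 -2.58]
```

send_rows([
  [0,-0.0005,0.007,0.1,0.2,-0.1,1],
  [0,0,0.007,0,0,0,1],
  [0,0,0.007,0,0,0,1],
  [0,0,0.005,0,0,0,1],
  [0,0,0,0,0,0,1],
])

```text
time: 22.45
position: [478.1, 268.2, 32.8]
orientation: [-0.001, -0.022, 1.0, -0.0]
ft_force: [0.3, 0.5, -4.3]
width: 41.0
```

```bash
python3 go.py 478.2 268.2 17 92.5
```

```text
t 22.45 pos [478.1 268.2  32.8] | turn [-0.03 -0.07  0.02] | shift before turn [-0.1 -0.  15.8] after [-0.1 -0.  15.8] len 16.0 q6 -1.16 F [ 0.33  0.51 -4.33]
```

send_rows([
  [0,0,0.005,0,0,0,1],
  [0,0,0.004,0,0,0,1],
  [0,0,0.002,0,0,0,1],
  [0,0,0,0,0,0,1],
])

```text
time: 22.85
position: [478.3, 268.3, 20.9]
orientation: [-0.001, -0.022, 1.0, -0.0]
ft_force: [-0.8, 0.9, -3.5]
width: 41.1
```

send_rows([
  [0,0,0.001,0,0,0,1],
  [0,0,0,0,0,0,1],
])

```text
time: 23.05
position: [478.4, 268.4, 20.0]
orientation: [-0.0, -0.022, 1.0, -0.0]
ft_force: [-0.9, -0.1, -3.3]
width: 41.1
```

send_rows([
  [0,0,0.001,0,0,0,1],
])

```text
time: 23.15
position: [478.5, 268.4, 19.2]
orientation: [-0.0, -0.022, 1.0, -0.0]
ft_force: [-0.7, 0.5, -4.0]
width: 41.5
```

```bash
python3 go.py 478.2 268.2 17 92.5
```

```text
t 23.15 pos [478.5 268.4  19.2] | turn [-0.01 -0.02  0.01] | shift before turn [ 0.3 -0.2  2.2] after [ 0.3 -0.2  2.2] len 2.0 q6 -1.16 F [-0.7   0.47 -4.01]
```

send_rows([
  [0,0,0.001,0,0,0,1],
])

```text
time: 23.25
position: [478.6, 268.5, 18.2]
orientation: [-0.0, -0.022, 1.0, -0.0]
ft_force: [-1.0, -0.4, -2.8]
width: 41.3
```

send_rows([
  [0,0,0.0007,0,0,0,1],
])

```text
time: 23.35
position: [478.7, 268.5, 17.5]
orientation: [-0.0, -0.022, 1.0, -0.0]
ft_force: [-0.1, -0.4, -3.5]
width: 41.3
```

send_rows([
  [0,0,0.0007,0,0,0,1],
])

```text
time: 23.45
position: [478.7, 268.5, 17.3]
orientation: [0.0, -0.022, 1.0, 0.0]
ft_force: [-5.0, -3.5, 24.7]
width: 41.4
```

Contact with the plate at 17.3 mm, so I'll release and retreat.

send_rows([
  [0,0,0,0,0,0,0],
  [0,0,0,0,0,0,0],
  [0,0,0,0,0,0,0],
  [0,0,0,0,0,0,0],
])

```text
time: 23.85
position: [479.3, 268.8, 17.8]
orientation: [0.001, -0.022, 1.0, 0.0]
ft_force: [0.6, 1.0, -0.9]
width: 85.5
```

```bash
python3 go.py 478.2 268.2 100 92.5
```

```text
t 23.85 pos [479.3 268.8  17.8] | turn [0.03 0.07 0.01] | shift before turn [  1.   -0.5 -82.2] after [  1.1  -0.5 -82.2] len 82.0 q6 -1.16 F [ 0.63  0.98 -0.95]
```

send_rows([
  [0,0,-0.01,0,0,0,0],
  [0,0,-0.02,0,0,0,0],
  [0,0,-0.03,0,0,0,0],
  [0,0,-0.04,0,0,0,0],
  [0,0,-0.04,0,0,0,0],
])

```text
time: 24.35
position: [476.0, 267.1, 159.6]
orientation: [-0.004, -0.022, 1.0, -0.002]
ft_force: [1.1, 0.6, 1.2]
width: 85.3
```

send_rows([
  [0,-0.03,-0.04,0,0,0,0],
  [0,-0.04,-0.02,0,0,0,0],
  [0,-0.04,0,0,0,0,0],
  [0,0,0,0,0,0,0],
])

```text
time: 24.75
position: [483.7, 156.8, 230.2]
orientation: [0.002, -0.024, 1.0, -0.0]
ft_force: [-0.5, -0.1, -0.0]
width: 85.0
```

```bash
python3 - <<'E'
from h import *
from plant import robot
snap('w9')
c=robot.read_camera("top")["pixels"][...,::-1];s=robot.read_camera("side")["pixels"][...,::-1]
w=cv2.imread("pics/w9.png")
z=lambda i,x,y,ww,h:cv2.resize(i[y:y+h,x:x+ww],(400,300),interpolation=cv2.INTER_CUBIC)
cv2.imwrite("pics/f.png",np.vstack([np.hstack([z(w,300,80,200,150),z(c,120,140,320,130+0)]),np.hstack([z(s,235,130,100,75),z(s,290,210,100,75)])]))
E
```

```text
w9 [483.7 156.8 230.2] [ 2.400e-03 -2.370e-02  9.997e-01 -1.000e-04] 24.75
```

View pics/f.png

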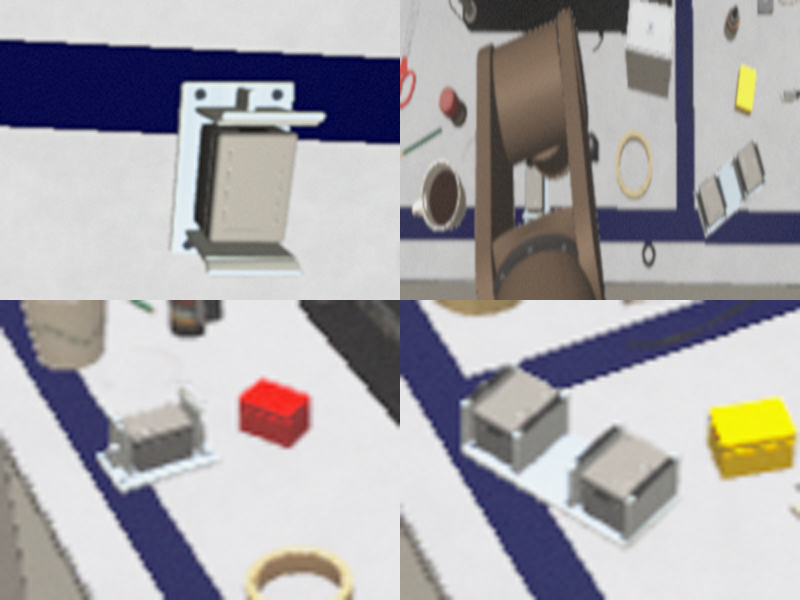

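The final picture shows the box upright between the cheeks (lid around (250,185) in the first panel). Both empties stand in the rack and the bystanders are in place. One numeric check, then I hand in.

```bash
python3 - <<'E'
from seg import *
from plant import robot
c,cs=lids("w9",(400,450,140,200),140)
for k in cs:
    w=np.float32([onz(c,q,48,c)[:2] for q in k[:,0]]);r=cv2.minAreaRect(w);print(r)
s=robot.sense();print(s["time"],s["ft_force"].round(1));print(robot.close_job())
E
```

```text
((477.6794738769531, 268.4241638183594), (55.56848907470703, 40.37156677246094), 2.70818829536438)
24.9 [-0.6  0.3  0.3]
the job is handed in; nothing more can be done
None
```

The full box is on the cradle plate between the two cheeks, lid up, and I handed the job in at about 25 s of the 72 s allowed.

- **Finding the full box:** I lifted two boxes. The first weighed about 1.1 N, so it was empty and I set it back in its bay. The middle one weighed about 3.3 N (roughly 0.33 kg), so it is the full one. I did not lift the third box, since 3.3 N falls clearly in the full range.
- **Moving it:** I took it by its ends and put it down on the free worktop near (500, 142). I then took it by its long sides and lowered it until I felt the plate, before opening the fingers.
- **Last checks:** At the end the box lid measured centre (477.7, 268.4) and yaw about 2.7°. The cradle had measured about (477.5, 268.2) and 2.5°. The final picture shows it upright, with both empties standing in the rack. I saw nothing moved among the bystanders in view, though the arm hid part of the top view. The force with the gripper clear was about zero.

These readings disagreed or were off:
- The first descent at the rack drifted about 15 mm sideways. I saw no contact, and I corrected it before closing the fingers.
- The heights I triangulated came out about 1 to 4 mm below the nominal ones.
- The held box pressed briefly when set down: 17 N returning the empty to the rack, 38 N on the worktop and 25 N on the cradle plate.

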